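# Wedge up the cake cutter's wire frame

## Robot

A 6-joint arm with a two-finger parallel gripper is mounted at the origin on the work surface. World frame = base frame: x ahead of the robot, y to its left, z up, the work surface at z = 0. Lengths are in m, angles in rad, forces in N, time in s.
With the tool pointing down it reaches from about 0.425 to 0.95 m from the base axis. Payload 14.7 kg.
Tool frame: the origin (TCP) lies at the very end of the fingers, on their centre line; the grasp point (between the pads) lies ctrl.grip_point_offset behind it (ctrl.grip_point_offset is the distance from the TCP to the grasp point, in m); z points along the fingers, y is the line along which they close (so a half turn about z gives the same grasp; the last joint's range is limited). The gripper opens to 85 mm and grips with 20 to 120 N. Pads are 22 mm wide; open, the fingers measure 114 mm over their backs; the gripper's body (76 mm by 85 mm) begins 54 mm behind the grasp point. The pads swing forward as they close: fully open they stand 13 mm farther back than shut.
Start: joints at [-1.299, 0.48, 1.596, -0, 1.065, -0.047], TCP at [0.204, -0.617, 0.231] pointing down, gripper open.
Joint ranges: [-2.75, 2.75], [-0.82, 2.05], [0.23, 2.67], [-1.56, 4.7], [0.09, 2.69], [-2.92, 2.92]. Speed limits (rad/s): [1.89, 1.89, 2.39, 3.01, 3.01, 3.01].

## Interface

Orientations are given as a 3x3 rotation matrix whose columns are the frame's x, y, z axes.
In Python, from cell import observe, eyes, order, ctrl gives the robot as it stands. The module is installed in compiled form; this text tells all that it offers.
- The arm moves only by the shell command python3 -m creep 'ROWS' [FORCE]. ROWS is JSON, a list of rows, each a list of 7 numbers: the shift along the tool's x, y, z in mm, then the turn, a rotation vector about the tool's x, y, z in degrees, then the closure, from 0 (fully open) to 1 (shut). A call has 1 to 12 rows; each row shifts and turns the commanded pose from where the row before left it, along the tool's axes as they then stand; what a row does not reach is not made up. A row lasts 1/10 s, in which the tool goes at most 50 mm and 8.59 degrees, less where a joint would pass 70% of its speed; a pose out of reach is approached as far as the arm can. A call with a gripper value outside its range is refused whole. The fingers move at their own pace and stop on an object; FORCE is the grip in N (left out, the last holds). Time passes only in rows, so rows that do not move let the fingers close. It gives the time, the measured TCP pose, the force, the opening and the grip force at its end, in the units of the state.
- observe(): the state, without advancing time (a new reading comes with each control period).
- eyes.grab_frame(name): name is "side" or "top" or "wrist"; returns the picture (384x512x3 uint8, red, green, blue); there is no depth.
- eyes.camera_params(name): a dict with "mtx" (3x3 intrinsics, pixels), "world_from_camera" (4x4, takes a point from camera to world coordinates). Camera axes: x right, y up, looking along -z (the intrinsics and any distortion apply to the point x, -y, -z); pixel columns grow to the right and rows downward; lengths in m; the calibration is good to about 2 mm. A picture is of the moment at which its call begins: read the wrist's pose just before it. camera_params takes no time and is no camera call; for the wrist camera it gives the pose at the moment of the call.
- order.sign_off(): hands the job in; it is judged then, once.
Trained networks look in the newest picture that a camera, given by its name, has taken for a name from the list of things; names that differ only in an ending like _2 or _b are one class to them, and where a whole thing is asked for, a point or a joint stands for the part that bears it (a point fixed in the world has none). Each returns a list of dicts, best first, with "p" (0 to 1); they miss things now and then, are a little off and sometimes report something else, mostly with a low value. They report only what shows in the picture. A call takes as long as a camera call. They do not tell look-alikes from the thing itself.
- eyes.silhouettes(camera, thing): "region" (384x512 bool, what is visible of it) and "rect" ([left, top, width, height] in pixels, round what is visible of it).
The state is a dict: "time": time; "joint_positions": joint angles; "joint_vel": joint speeds; "joint_efforts": joint torques, N m; "tcp_pos": TCP position; "tool_rot": TCP orientation; "force": force on the tool from outside, world axes, zero at the start; "ft_torque": the same for the moment, N m; "grip_width": opening from 0.0 (shut) to 1.0 (fully open); "grasp_force": force on a finger pad.
Only numpy, scipy, OpenCV 4.12 (cv2) and the standard library are available. Lean on these libraries where they do the work, as an engineer would, in place of code of your own. Each camera call takes 0.05 s, during which the arm holds its last target. There are 200 camera calls.

## Task

The wire frame of the pastry cutter lies down on its base. Pick up the wedge, set it flat on the bench between the two guide rails in front of the cutter and slide it, thin end first, under the middle of the frame's front bar until the bar just lifts, about 6 mm clear of the base (never more than a centimetre or so), touching the frame with nothing but the wedge. Finish while still holding the wedge there, flat on the bench, carrying the frame; leave the jar, the nozzle and the spatula alone.

Things in the scene. Friction and masses are not known exactly. Their poses are not given: they have to be found in the camera images.
- cutter: Fixed base of a cake cutter: aluminium, a bed of white strips; 230 mm wide, 290 mm deep, at most 34 mm high. Origin: on the bench below the lower front edge of the frame's front bar, at mid width. x points level from the open front to the hinge: the way the wedge goes in; z up. Behind the bar the strips start at x = 45 mm, 20 mm above the bench.
- guide_mouth (a point): Middle of the guide's open end, on the bench, at x = -116 mm in the cutter's frame. Two aluminium rails on the bench, 8 mm high, 10 mm wide, run along the cutter's x from x = -90 to +100 mm, inner faces 50 mm apart (y = -25 and +25); in front of them 30 mm ends flare out to about 68 mm apart at the mouth.
- frame: Steel wire frame hinged to the base. Origin: 8 mm above bar_edge; axes as the cutter's while it is down. Its hinge line is level, across the cutter at x = 270 mm, 22 mm above the bench, so the front edge rises 2.7 mm per 0.01 rad of tilt. It swings freely and falls back by its weight (frame 0.4 to 0.85 kg, about half felt at the bar).
- bar_edge (a point): Lower front edge of the frame's front bar at mid width, moves with the frame. The bar is a steel box section 226 mm wide, 20 mm deep, 18 mm high; its underside is 14 mm above the bench when the frame is down, with free space below it between the rails.
- rest_edge (a point): Fixed point of the base: where bar_edge lies while the frame is down, 14 mm above the bench, on the level of the base's two rest lugs (at y = -85 and +85 mm). Height of bar_edge above it = lift.
- wedge: Loose white plastic wedge, 120 to 200 g, 140 x 40 mm. Origin: on its underside below the handle's middle; x points to the thin end, z up. Flat underside x = -20 to 120 mm. Top level at 34 mm height to x = 20 mm, then a straight ramp down to the 4 mm thick nose at x = 120. Upright handle block above the origin: 30 mm along x, 24 mm along y, from 34 to 70 mm height.
- wedge_nose (a point): Middle of the wedge's thin end, at its underside (x = 120 mm in the wedge's frame). The ramp meets the front bar when the nose is 33 mm past the bar's front edge; each further 10 mm lifts the bar by 3 mm.
- nozzle: Bystander: steel piping nozzle, a cone 40 mm wide and 52 mm high standing on its wide end. Origin: centre of its underside.
- jar: Bystander: clear jar with a white lid, 60 mm wide, 85 mm high. Origin: centre of its underside.
- spatula: Bystander: spatula 240 mm long lying flat, with a dark wooden handle.
Not all that is in view belongs to the job. Of the things that look like the wedge, take the one that is nearest to the robot's base at the start.

How it is judged:
By the outcome, as a careful person would: the job done as asked, in the order asked, and still so for the second after the job is handed in, while the arm keeps its last pose, push and grip.
It also fails if it takes over 38 s, if anything falls off the work surface, if the arm or the gripper's body presses on something with over 40 N, if the wrist force passes 120 N, or if a joint passes its speed limit or range.

## Working session

There is one attempt and no reset: what is moved stays moved. The work goes in short steps, Python scripts to look and compute and a shell command to move; the robot and the scene stay as the last step left them, time stands still between calls to the robot, and variables do not carry over. Pictures are saved under pics/ and viewed, at most 10 in all, crops included, and the job is handed in when it is done.

```bash
mkdir -p pics; cat > h.py <<'E'
import numpy as np, cv2
from cell import observe, eyes, order, ctrl
def grab(n,f):
    im=eyes.grab_frame(n); cv2.imwrite('pics/'+f,im[:,:,::-1]); return im
def ray(p,uv):
    M=np.array(p['world_from_camera']);K=np.array(p['mtx'])
    d=np.linalg.inv(K)@np.array([uv[0],uv[1],1.]); d=M[:3,:3]@np.array([d[0],-d[1],-d[2]])
    return M[:3,3],d
def onz(p,uv,z):
    o,d=ray(p,uv); return o+d*(z-o[2])/d[2]
def proj(p,X):
    M=np.array(p['world_from_camera']);K=np.array(p['mtx'])
    c=M[:3,:3].T@(np.array(X)-M[:3,3]); q=K@np.array([c[0],-c[1],-c[2]]); return q[:2]/q[2]
E
python3 - <<'E'
from h import *
np.set_printoptions(precision=4,suppress=True)
print(observe(),ctrl.grip_point_offset)
ims=[]
for n in ('top','side'):
    ims.append(grab(n,n+'0.png')); p=eyes.camera_params(n); print(n,p)
    for t in ('wedge','cutter','frame','jar','nozzle','spatula'):
        for r in eyes.silhouettes(n,t):
            ys,xs=np.nonzero(r['region']); 
            print(t,round(r['p'],2),r['rect'],xs.mean().round(1),ys.mean().round(1),onz(p,(xs.mean(),ys.mean()),0.02))
E
```

```text
{'time': 0.0, 'joint_positions': array([-1.2986,  0.4808,  1.5969, -0.    ,  1.0651, -0.0466]), 'joint_vel': array([ 0.0005,  0.0008, -0.0006,  0.0008,  0.0013, -0.0008]), 'joint_efforts': array([ -0.0012, -95.0643, -43.0178,  -0.0002,   0.0122,   0.    ]), 'tcp_pos': array([ 0.2036, -0.6168,  0.2307]), 'tool_rot': array([[ 0.9496,  0.3134, -0.0003],
       [ 0.3134, -0.9496,  0.0012],
       [ 0.0001, -0.0012, -1.    ]]), 'force': array([ 0.1566, -0.1281,  0.0098]), 'ft_torque': array([-0.0022, -0.0547,  0.0036]), 'grasp_force': 0.0, 'grip_width': 0.9993233139126222} 0.0187
top {'mtx': array([[357.1184,   0.    , 253.7836],
       [  0.    , 357.1184, 188.7613],
       [  0.    ,   0.    ,   1.    ]]), 'world_from_camera': array([[-0.0198,  0.9982, -0.0563,  0.52  ],
       [-0.9993, -0.0179,  0.0336, -0.0179],
       [ 0.0326,  0.0569,  0.9978,  0.9833],
       [ 0.    ,  0.    ,  0.    ,  1.    ]])}
wedge 0.9 [291.4, 110.4, 56.7, 28.5] 318.4 124.1 [ 0.749  -0.2314  0.02  ]
wedge 0.64 [316.8, 185.3, 22.4, 53.2] 326.6 212.1 [ 0.5075 -0.2466  0.02  ]
wedge 0.55 [189.8, 61.8, 89.3, 14
[... 799 characters left out ...]
.0339],
       [-0.0076,  0.8038,  0.5949,  0.8447],
       [ 0.    ,  0.    ,  0.    ,  1.    ]])}
wedge 0.94 [261.3, 150.7, 37.9, 19.7] 283.7 163.7 [ 0.4992 -0.2431  0.02  ]
wedge 0.71 [193.6, 152.1, 27.0, 27.5] 205.6 165.4 [ 0.7548 -0.2124  0.02  ]
cutter 0.73 [121.9, 174.9, 149.3, 60.4] 185.1 207.0 [0.7758 0.0105 0.02  ]
cutter 0.47 [259.8, 151.4, 42.3, 25.4] 284.9 163.5 [ 0.495  -0.2447  0.02  ]
frame 0.62 [129.0, 183.3, 104.2, 49.3] 188.5 207.8 [0.7651 0.0132 0.02  ]
jar 0.58 [196.8, 258.8, 23.6, 42.9] 205.9 280.2 [0.6663 0.2863 0.02  ]
nozzle 0.57 [290.3, 260.5, 16.3, 22.5] 296.9 270.9 [0.4489 0.2377 0.02  ]
spatula 0.83 [211.1, 135.9, 65.0, 10.0] 247.9 138.1 [ 0.6338 -0.4022  0.02  ]
```

View pics/top0.png

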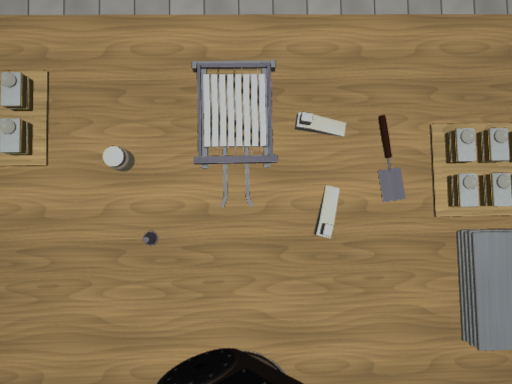

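View pics/side0.png

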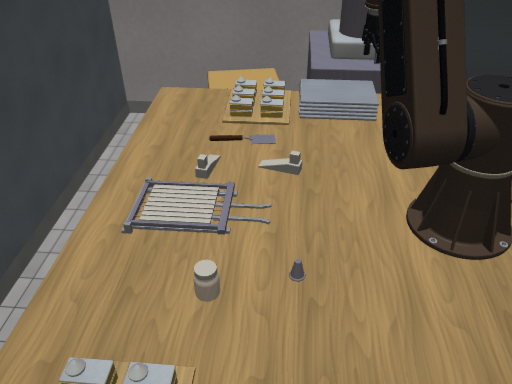

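Target wedge is the one at about (326,212) in the top picture, with its handle at the lower end (325,229) and nose at (333,187). The bar runs from (194,161) to (278,158), with rails below it at columns 224 and 250. Next, a fit of the wedge pose.

```bash
cat >> h.py <<'E'
from scipy.optimize import minimize
P1=np.array([[x,y,z] for y in(-.02,.02) for x,z in((-.02,0),(.12,0),(.12,.004),(.02,.034),(-.02,.034))])
P2=np.array([[x,y,z] for y in(-.012,.012) for x in(-.015,.015) for z in(.034,.07)])
def wmask(p,q,z0=0.,S=4):
    c,s=np.cos(q[2]),np.sin(q[2]);R=np.array([[c,-s,0],[s,c,0],[0,0,1]])
    m=np.zeros((384*S,512*S),np.uint8)
    for P in(P1,P2):
        uv=np.array([proj(p,R@X+[q[0],q[1],z0]) for X in P])
        cv2.fillConvexPoly(m,cv2.convexHull(np.round((uv+.5)*S-.5).astype(np.int32)),1)
    return cv2.resize(m.astype(np.float32),(512,384),interpolation=cv2.INTER_AREA)
def fitw(views,q0):
    def cost(v):
        q=[v[0]/100,v[1]/100,v[2]/10]; return sum(np.abs(wmask(p,q)-r).sum()/r.sum() for p,r in views)
    x0=[q0[0]*100,q0[1]*100,q0[2]*10]
    s=minimize(cost,x0,method='Nelder-Mead',options=dict(initial_simplex=[x0]+[list(np.array(x0)+d) for d in np.diag([1.5,1.5,1.5])],xatol=.01,fatol=1e-4))
    return s.x/[100,100,10],s.fun
E
python3 - <<'E'
from h import *
np.set_printoptions(precision=4,suppress=True)
V=[]
for n in('top','side'):
    eyes.grab_frame(n);p=eyes.camera_params(n)
    rs=[r for r in eyes.silhouettes(n,'wedge')]
    best=min(rs,key=lambda r:np.hypot(*(onz(p,np.argwhere(r['region']).mean(0)[::-1],.02)[:2]-[.505,-.245])))
    V.append((p,best['region'].astype(float)))
    print(n,fitw(V[-1:],[.46,-.24,-.15]))
print(fitw(V,[.46,-.24,-.15]))
p=V[0][0]
print('bar',onz(p,(194,163),.032),onz(p,(278,159),.032),'rails',onz(p,(223,206),.008),onz(p,(251,206),.008))
E
```

```text
top (array([ 0.4635, -0.2365, -0.2739]), np.float64(0.08818922305764411))
side (array([ 0.464 , -0.2378, -0.2463]), np.float64(0.09380472854640981))
(array([ 0.4637, -0.2387, -0.2357]), np.float64(0.1982988063415983))
bar [0.6453 0.1081 0.032 ] [ 0.6526 -0.1167  0.032 ] rails [0.5296 0.034  0.008 ] [ 0.5281 -0.0422  0.008 ]
```

```bash
python3 -m creep '[[37,-28,0,0,0,0,0],[37,-28,0,0,0,0,0],[37,-28,0,0,0,0,0],[37,-28,0,0,0,0,0],[37,-28,0,0,0,0,0],[37,-28,0,0,0,0,0],[37,-28,0,0,0,0,0],[37,-28,0,0,0,0,0],[37,-28,0,0,0,0,0],[33,-26,0,0,0,0,0]]' 40
python3 -m creep '[[0,0,0,0,0,8,0],[0,0,0,0,0,8,0],[0,0,0,0,0,8,0],[0,0,0,0,0,8,0],[0,0,0,0,0,0,0]]'
python3 - <<'E'
from h import *
np.set_printoptions(precision=4,suppress=True)
p=eyes.camera_params('wrist'); im=grab('wrist','w1.png'); print(p, observe()['tcp_pos'],observe()['tool_rot'])
rs=eyes.silhouettes('wrist','wedge')
for r in rs:
    print(r['p'],r['rect'])
r=rs[0]['region'].astype(float)
if rs[0]['p']>.4: 
    q=fitw([(p,r)],[.4637,-.238,-.25]); print(q)
    m=wmask(p,q[0])>.5
    c,_=cv2.findContours(m.astype(np.uint8),0,1); o=im[:,:,::-1].copy(); cv2.drawContours(o,c,-1,(0,0,255),1); cv2.imwrite('pics/w1.png',o)
E
```

```text
time: 1.9
tcp_pos: [0.4652, -0.2367, 0.2316]
tool_rot: [[0.95, 0.314, 0.001], [0.314, -0.95, -0.0], [0.0, 0.0, -1.0]]
force: [-0.3, -0.4, 0.0]
grip_width: 1.0
grasp_force: 0.0
time: 2.4
tcp_pos: [0.4642, -0.2385, 0.2314]
tool_rot: [[0.971, -0.24, 0.0], [-0.24, -0.971, -0.0], [0.0, 0.0, -1.0]]
force: [-0.2, -0.1, 0.3]
grip_width: 1.001
grasp_force: 0.0
{'mtx': array([[341.3379,   0.    , 254.3684],
       [  0.    , 341.3379, 193.9457],
       [  0.    ,   0.    ,   1.    ]]), 'world_from_camera': array([[-0.2408,  0.9262,  0.29  ,  0.5375],
       [-0.9706, -0.2301, -0.071 , -0.2567],
       [ 0.001 , -0.2986,  0.9544,  0.3743],
       [ 0.    ,  0.    ,  0.    ,  1.    ]])} [ 0.4642 -0.2385  0.2313] [[ 0.9721 -0.2346  0.0001]
 [-0.2346 -0.9721 -0.    ]
 [ 0.0001 -0.     -1.    ]]
0.79 [232.2, 41.0, 44.3, 152.6]
0.74 [0.0, 2.5, 80.9, 31.8]
(array([ 0.4633, -0.2364, -0.266 ]), np.float64(0.022373624484181568))
```

View pics/w1.png

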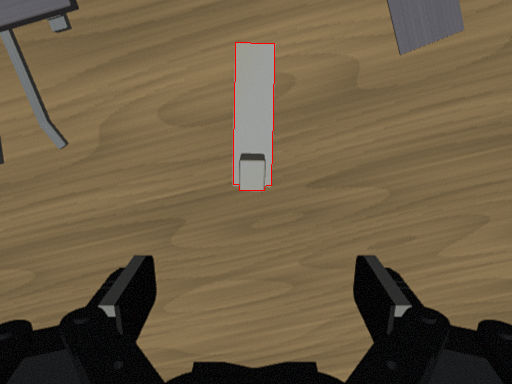

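```bash
python3 -m creep '[[-1.4,-1.8,0,0,0,1.5,0],[0,0,40,0,0,0,0],[0,0,40,0,0,0,0],[0,0,40,0,0,0,0],[0,0,35,0,0,0,0],[0,0,22,0,0,0,0],[0,0,16,0,0,0,0.3],[0,0,0,0,0,0,0.3]]' 60
python3 -m creep '[[0,0,0,0,0,0,1],[0,0,0,0,0,0,1],[0,0,0,0,0,0,1],[0,0,0,0,0,0,1],[0,0,0,0,0,0,1]]' 60
```

```text
time: 3.3
tcp_pos: [0.462, -0.2357, 0.0365]
tool_rot: [[0.965, -0.262, -0.003], [-0.262, -0.965, 0.002], [-0.003, -0.001, -1.0]]
force: [0.2, -0.3, 0.2]
grip_width: 0.708
grasp_force: 0.0
time: 3.8
tcp_pos: [0.4639, -0.2368, 0.0393]
tool_rot: [[0.965, -0.263, 0.002], [-0.263, -0.965, -0.001], [0.002, 0.0, -1.0]]
force: [-1.5, 1.0, 8.5]
grip_width: 0.276
grasp_force: 59.4
```

```bash
python3 -m creep '[[0,0,-20,0,0,0,1],[0,0,-35,0,0,0,1],[0,0,-35,0,0,0,1],[0,0,0,0,0,-8.5,1],[0,0,0,0,0,-8.5,1],[5,-38,0,0,0,0,1],[6,-40,0,0,0,0,1],[6,-40,0,0,0,0,1],[6,-40,0,0,0,0,1],[6,-40,0,0,0,0,1],[4,-34,0,0,0,0,1],[0,0,0,0,0,0,1]]'
python3 - <<'E'
from h import *
np.set_printoptions(precision=4,suppress=True)
p=eyes.camera_params('wrist'); im=grab('wrist','w2.png'); print(p, observe()['tcp_pos'],observe()['tool_rot'])
np.savez('w2.npz',im=im,mtx=p['mtx'],T=p['world_from_camera'])
for t in('frame','cutter','wedge'):
    for r in eyes.silhouettes('wrist',t): print(t,r['p'],r['rect'])
cv2.imwrite('pics/w2b.png',cv2.resize(im[:,:,::-1],(800,600),interpolation=cv2.INTER_CUBIC))
E
```

```text
time: 5.0
tcp_pos: [0.4893, -0.0002, 0.1289]
tool_rot: [[0.999, 0.034, 0.001], [0.034, -0.999, 0.0], [0.001, -0.0, -1.0]]
force: [0.5, -0.9, -1.6]
grip_width: 0.27
grasp_force: 59.9
{'mtx': array([[341.3379,   0.    , 254.3684],
       [  0.    , 341.3379, 193.9457],
       [  0.    ,   0.    ,   1.    ]]), 'world_from_camera': array([[ 0.0333,  0.954 ,  0.298 ,  0.5646],
       [-0.9994,  0.0316,  0.0104,  0.0025],
       [ 0.0005, -0.2981,  0.9545,  0.2718],
       [ 0.    ,  0.    ,  0.    ,  1.    ]])} [ 0.4892 -0.0018  0.1288] [[ 0.9994  0.0342  0.0008]
 [ 0.0342 -0.9994  0.    ]
 [ 0.0008 -0.     -1.    ]]
cutter 0.8 [199.8, 0.0, 117.2, 138.6]
wedge 0.75 [209.3, 0.0, 90.6, 329.6]
```

View pics/w2b.png

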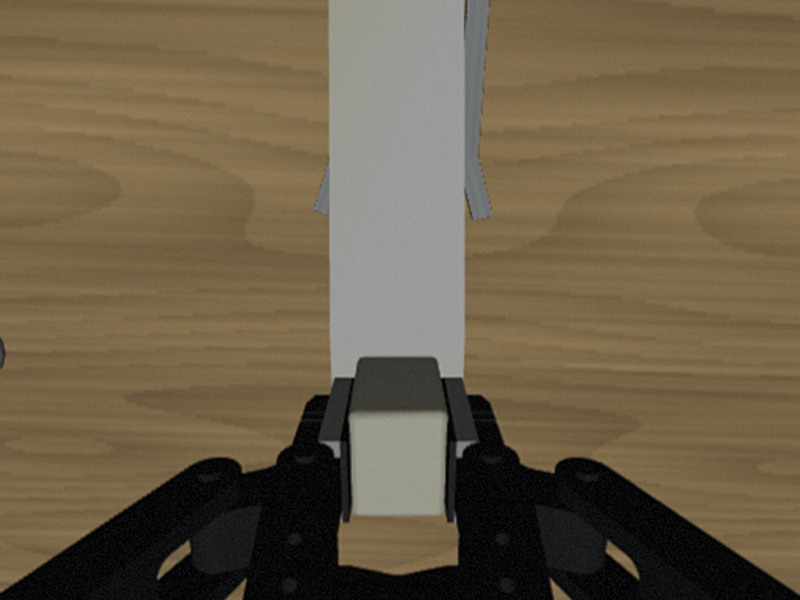

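```bash
python3 -m creep '[[0,30,-40,0,0,0,1],[0,35,-40,0,0,0,1],[0,35,-40,0,0,0,1],[0,0,0,0,8.5,0,1],[0,0,0,0,8.5,0,1],[0,0,0,0,0,0,1],[0,0,0,0,0,0,1]]'
python3 - <<'E'
from h import *
np.set_printoptions(precision=4,suppress=True)
p=eyes.camera_params('wrist'); im=grab('wrist','w3.png'); print(observe()['tcp_pos'],observe()['tool_rot'])
np.savez('w3.npz',im=im,mtx=p['mtx'],T=p['world_from_camera'])
for t in('frame','cutter','wedge'):
    for r in eyes.silhouettes('wrist',t): print(t,r['p'],r['rect'])
o=cv2.resize(im[:,:,::-1],(800,600),interpolation=cv2.INTER_CUBIC)
# overlay predicted cutter
c=np.array([.649,-.004,0]);a=.032;R=np.array([[np.cos(a),-np.sin(a),0],[np.sin(a),np.cos(a),0],[0,0,1]])
def L(A,B):
    a,b=[tuple(((proj(p,R@np.array(X)+c)+.5)*800/512-.5).astype(int)) for X in(A,B)]
    cv2.line(o,a,b,(0,0,255),1)
for s in(-1,1):
    L((-.09,s*.025,.008),(0,s*.025,.008));L((-.09,s*.025,.008),(-.116,s*.034,.008))
L((0,-.113,.032),(0,.113,.032))
cv2.imwrite('pics/w3b.png',o)
E
```

```text
time: 5.9
tcp_pos: [0.4907, -0.1004, 0.2437]
tool_rot: [[0.956, 0.028, 0.291], [0.027, -1.0, 0.008], [0.292, -0.0, -0.957]]
force: [1.0, -0.5, -0.8]
grip_width: 0.273
grasp_force: 60.0
[ 0.492  -0.1004  0.244 ] [[ 0.9561  0.0291  0.2917]
 [ 0.0279 -0.9996  0.0083]
 [ 0.2919  0.0002 -0.9565]]
frame 0.93 [62.6, 0.0, 148.5, 81.1]
cutter 0.91 [63.7, 0.0, 148.0, 186.2]
wedge 0.76 [209.5, 1.4, 88.6, 329.0]
wedge 0.58 [315.1, 0.0, 122.4, 29.7]
```

View pics/w3b.png

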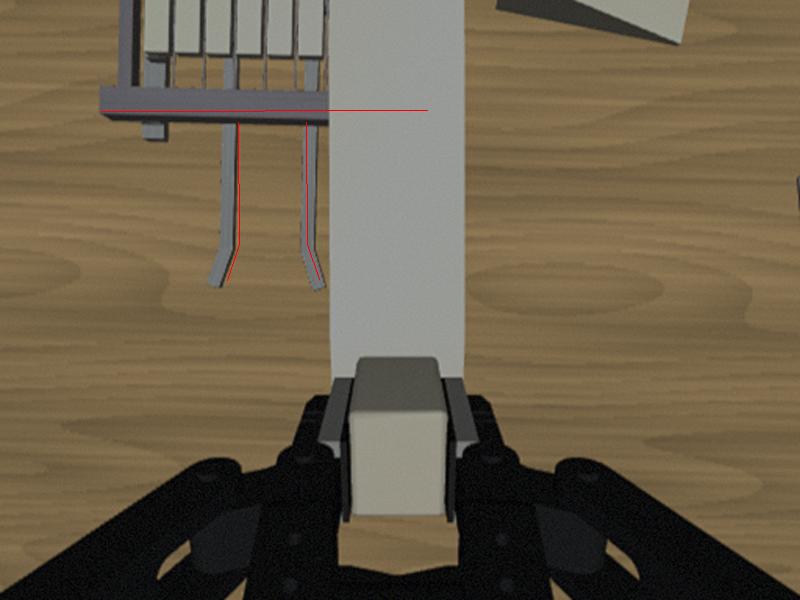

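```bash
python3 - <<'E'
from h import *
im=np.load('w3.npz')['im'][:,:,::-1]
cv2.imwrite('pics/w3c.png',cv2.resize(im[45:195,55:215],(800,750))[:600] if 0 else cv2.resize(im[48:190,55:215],None,fx=4.2,fy=4.2,interpolation=cv2.INTER_CUBIC))
E
```

```text
(no output)
```

View pics/w3c.png

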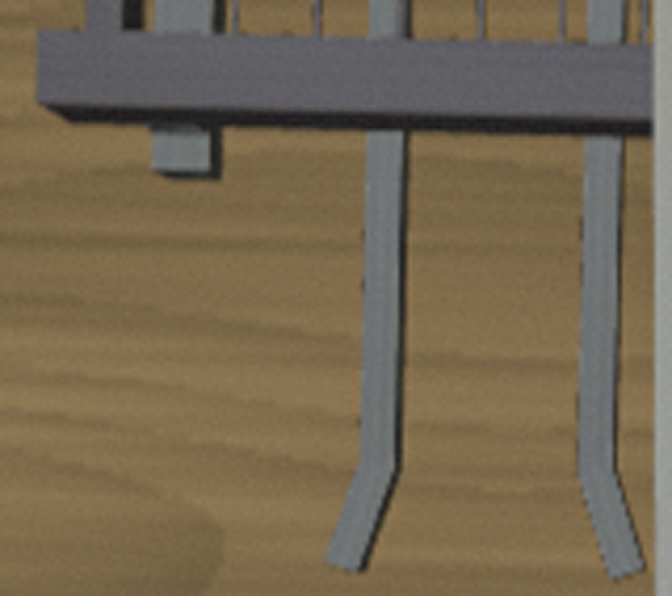

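The crop shows the bar's upper front edge from (38,103) to (640,120). The rails' inner upper edges run (403,135)–(397,455) on the left and (585,140)–(580,460) on the right.

```bash
python3 - <<'E'
from h import *
np.set_printoptions(precision=4,suppress=True)
d=np.load('w3.npz');p={'mtx':d['mtx'],'world_from_camera':d['T']}
f=lambda x,y,z:onz(p,((x+.5)/4.2-.5+55,(y+.5)/4.2-.5+48),z)[:2]
b=[f(38,103,.032),f(640,120,.032)];l=[f(403,135,.008),f(397,455,.008)];r=[f(585,140,.008),f(580,460,.008)]
print(b,l,r)
yb=np.arctan2(-(b[0]-b[1])[0],(b[0]-b[1])[1]);yl,yr=[np.arctan2(*(k[0]-k[1])[::-1]) for k in(l,r)]
print('yaws',yb,yl,yr)
print('bend',f(397,467,.008),f(580,472,.008),'mouth',f(360,571,.008),f(612,577,.008))
a=np.mean([yb,yl,yr]);ex=np.array([np.cos(a),np.sin(a)]);ey=np.array([-ex[1],ex[0]])
X0=np.mean([k@ex for k in b]); ys=[np.mean([k@ey for k in l]),np.mean([k@ey for k in r])]
print('corner y',b[0]@ey-.113,'rail ys',ys,'origin',X0*ex+np.mean(ys)*ey,'yaw',a)
# wedge in hand
im=d['im']; rs=None
E
```

```text
[array([0.6446, 0.1102]), array([ 0.6446, -0.045 ])] [array([0.6466, 0.0234]), array([0.5588, 0.0229])] [array([ 0.6466, -0.0266]), array([ 0.5588, -0.0275])]
yaws -0.0004898008063724899 0.00621820899088839 0.010340078038659942
bend [0.5555 0.0228] [ 0.5555 -0.0275] mouth [0.5267 0.0323] [ 0.5269 -0.0371]
corner y -0.0062805133261053525 rail ys [np.float64(0.019921200390893724), np.float64(-0.03023266802409392)] origin [ 0.6448 -0.0017] yaw 0.005356162074391948
```

```bash
python3 -m creep '[[0,0,0,0,-8.5,0,1],[0,0,0,0,-8.5,0,1],[0,0,0,0,0,1.3,1],[0,0,0,0,0,0,1],[0,0,0,0,0,0,1]]'
python3 - <<'E'
from h import *
np.set_printoptions(precision=4,suppress=True)
s=observe();R=s['tool_rot'];print(s['tcp_pos'],R, 'tool delta mm',R.T@(np.array([.505,-.0027,.0393])-s['tcp_pos'])*1000)
E
```

```text
time: 6.6
tcp_pos: [0.4916, -0.099, 0.243]
tool_rot: [[1.0, 0.009, 0.001], [0.009, -1.0, 0.001], [0.001, -0.001, -1.0]]
force: [-0.9, -0.4, -1.0]
grip_width: 0.272
grasp_force: 60.0
[ 0.4916 -0.099   0.243 ] [[ 1.      0.0087  0.0011]
 [ 0.0087 -1.      0.0006]
 [ 0.0011 -0.0005 -1.    ]] tool delta mm [ 14.053  -96.0881 203.7793]
```

```bash
python3 -m creep '[[4,-32,20,0,0,0,1],[5,-32,30,0,0,0,1],[5,-32,30,0,0,0,1],[0,0,40,0,0,0,1],[0,0,40,0,0,0,1],[0,0,20,0,0,0,1],[0,0,0,0,0,0,1],[0,0,0,0,0,0,1]]'
python3 - <<'E'
from h import *
np.set_printoptions(precision=4,suppress=True)
s=observe();p=eyes.camera_params('wrist'); im=grab('wrist','w4.png');t=eyes.camera_params('top');tm=grab('top','t4.png');sp=eyes.camera_params('side');sm=grab('side','s4.png')
print(s['tcp_pos'],s['tool_rot'][:,0],s['force'])
A=cv2.resize(im[0:230,130:380,::-1],None,fx=2,fy=2)
B=cv2.resize(sm[160:245,110:310,::-1],(500,212),interpolation=cv2.INTER_CUBIC)
B=np.hstack([B]);o=np.zeros((600,800,3),np.uint8)
o[:340,:400]=cv2.resize(sm[150:235,200:300,::-1],(400,340),interpolation=cv2.INTER_CUBIC)
o[:460,400:]=cv2.resize(im[0:230,150:350,::-1],(400,460),interpolation=cv2.INTER_CUBIC)
cv2.imwrite('pics/c4.png',o)
E
```

```text
time: 7.4
tcp_pos: [0.505, -0.0035, 0.0643]
tool_rot: [[1.0, 0.008, 0.001], [0.008, -1.0, 0.0], [0.001, -0.0, -1.0]]
force: [0.4, -0.3, -1.4]
grip_width: 0.267
grasp_force: 60.0
[ 0.505  -0.0035  0.0643] [1.     0.0078 0.0007] [ 0.4393 -0.3486 -1.3619]
```

View pics/c4.png

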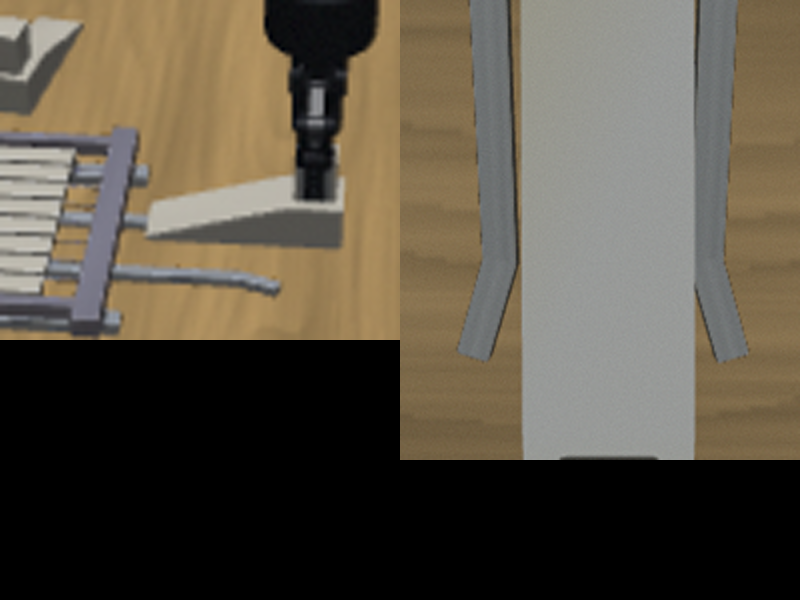

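The wedge sits about 1.5 mm to the right of the rails' middle and parallel to them. I'll correct that and lower it.

```bash
python3 -m creep '[[0,-1.5,8,0,0,0,1],[0,0,8,0,0,0,1],[0,0,6,0,0,0,1],[0,0,2,0,0,0,1],[0,0,0,0,0,0,1],[0,0,0,0,0,0,1]]'
```

```text
time: 8.15
tcp_pos: [0.5051, -0.0017, 0.0393]
tool_rot: [[1.0, 0.008, -0.0], [0.008, -1.0, 0.0], [-0.0, -0.0, -1.0]]
force: [-0.3, 0.1, -0.6]
grip_width: 0.274
grasp_force: 60.5
```

```bash
python3 -m creep '[[0,0,0.5,0,0,0,1],[0,0,0,0,0,0,1],[0,0,0,0,0,0,1]]'; python3 -m creep '[[0,0,0.5,0,0,0,1],[0,0,0,0,0,0,1],[0,0,0,0,0,0,1]]'
```

```text
time: 8.45
tcp_pos: [0.5051, -0.0016, 0.0392]
tool_rot: [[1.0, 0.008, -0.0], [0.008, -1.0, 0.0], [-0.0, -0.0, -1.0]]
force: [-3.7, 1.3, 9.3]
grip_width: 0.27
grasp_force: 61.9
time: 8.75
tcp_pos: [0.5051, -0.0016, 0.0392]
tool_rot: [[1.0, 0.008, 0.0], [0.008, -1.0, 0.0], [0.0, -0.0, -1.0]]
force: [-5.7, 2.8, 22.2]
grip_width: 0.268
grasp_force: 63.6
```

```bash
python3 -m creep '[[0,0,-0.5,0,0,0,1],[5,0,0,0,0,0,1],[8,0,0,0,0,0,1],[8,0,0,0,0,0,1],[8,0,0,0,0,0,1],[8,0,0,0,0,0,1],[8,0,0,0,0,0,1],[3,0,0,0,0,0,1],[0,0,0,0,0,0,1],[0,0,0,0,0,0,1]]'
```

```text
time: 9.75
tcp_pos: [0.553, -0.0014, 0.0392]
tool_rot: [[1.0, 0.008, -0.001], [0.008, -1.0, 0.0], [-0.001, -0.0, -1.0]]
force: [-4.6, 0.5, 10.4]
grip_width: 0.27
grasp_force: 62.1
```

```bash
python3 -m creep '[[3,0,0,0,0,0,1],[0,0,0,0,0,0,1],[0,0,0,0,0,0,1]]';python3 -m creep '[[3,0,0,0,0,0,1],[0,0,0,0,0,0,1],[0,0,0,0,0,0,1]]'; python3 -m creep '[[3,0,0,0,0,0,1],[0,0,0,0,0,0,1],[0,0,0,0,0,0,1]]'; python3 -m creep '[[3,0,0,0,0,0,1],[0,0,0,0,0,0,1],[0,0,0,0,0,0,1]]'
```

```text
time: 10.05
tcp_pos: [0.5552, -0.0013, 0.0392]
tool_rot: [[1.0, 0.008, -0.002], [0.008, -1.0, 0.0], [-0.002, -0.0, -1.0]]
force: [-9.1, 0.1, 16.2]
grip_width: 0.274
grasp_force: 62.9
time: 10.35
tcp_pos: [0.5583, -0.0013, 0.0392]
tool_rot: [[1.0, 0.008, -0.002], [0.008, -1.0, 0.0], [-0.002, -0.0, -1.0]]
force: [-8.5, 0.9, 15.9]
grip_width: 0.272
grasp_force: 62.8
time: 10.65
tcp_pos: [0.5594, -0.0012, 0.0392]
tool_rot: [[1.0, 0.008, -0.005], [0.008, -1.0, 0.0], [-0.005, -0.0, -1.0]]
force: [-18.5, -0.4, 27.2]
grip_width: 0.273
grasp_force: 64.1
time: 10.95
tcp_pos: [0.5602, -0.0012, 0.0391]
tool_rot: [[1.0, 0.008, -0.009], [0.008, -1.0, 0.0], [-0.009, -0.0, -1.0]]
force: [-29.0, -0.5, 35.6]
grip_width: 0.274
grasp_force: 65.8
```

```bash
python3 -m creep '[[0,0,-0.5,0,0,0,1],[0,0,0,0,0,0,1],[0,0,0,0,0,0,1]]';python3 -m creep '[[0,0,-0.5,0,0,0,1],[0,0,0,0,0,0,1],[0,0,0,0,0,0,1]]'
python3 - <<'E'
from h import *
im=grab('wrist','w5.png');sm=grab('side','s5.png');tm=grab('top','t5.png')
o=np.zeros((600,800,3),np.uint8)
o[:340,:400]=cv2.resize(sm[150:235,200:300,::-1],(400,340),interpolation=cv2.INTER_CUBIC)
o[:460,400:]=cv2.resize(im[0:230,150:350,::-1],(400,460),interpolation=cv2.INTER_CUBIC)
o[340:,:400]=cv2.resize(tm[120:211,180:320,::-1],(400,260),interpolation=cv2.INTER_CUBIC)
cv2.imwrite('pics/c5.png',o)
E
```

```text
time: 11.25
tcp_pos: [0.562, -0.0011, 0.0391]
tool_rot: [[1.0, 0.008, -0.006], [0.008, -1.0, 0.0], [-0.006, -0.0, -1.0]]
force: [-16.3, 0.9, 14.4]
grip_width: 0.272
grasp_force: 62.9
time: 11.55
tcp_pos: [0.5626, -0.0012, 0.0392]
tool_rot: [[1.0, 0.008, -0.005], [0.008, -1.0, 0.0], [-0.005, -0.0, -1.0]]
force: [-11.0, 0.0, 2.6]
grip_width: 0.272
grasp_force: 61.0
```

View pics/c5.png

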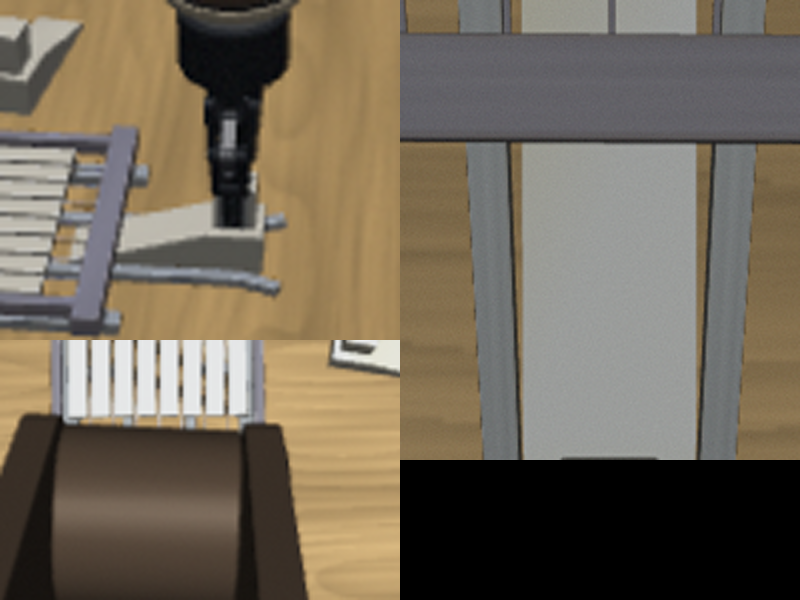

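```bash
python3 -m creep '[[3,0,0,0,0,0,1],[2,0,0,0,0,0,1],[0,0,0,0,0,0,1],[0,0,0,0,0,0,1]]'; python3 -m creep '[[2,0,-0.2,0,0,0,1],[2,0,0,0,0,0,1],[0,0,0,0,0,0,1],[0,0,0,0,0,0,1]]'
```

```text
time: 12.1
tcp_pos: [0.568, -0.0012, 0.0392]
tool_rot: [[1.0, 0.008, -0.004], [0.008, -1.0, 0.0], [-0.004, -0.0, -1.0]]
force: [-8.7, 0.1, 0.7]
grip_width: 0.272
grasp_force: 60.9
time: 12.5
tcp_pos: [0.5722, -0.0011, 0.0393]
tool_rot: [[1.0, 0.008, -0.004], [0.008, -1.0, 0.0], [-0.004, -0.0, -1.0]]
force: [-7.0, 0.3, -0.4]
grip_width: 0.274
grasp_force: 60.6
```

```bash
python3 -m creep '[[2,0,0.2,0,0,0,1],[2,0,0,0,0,0,1],[1.5,0,0.2,0,0,0,1],[0,0,0,0,0,0,1],[0,0,0,0,0,0,1]]'
python3 - <<'E'
from h import *
np.set_printoptions(precision=3,suppress=True)
p=eyes.camera_params('side');s=grab('side','s6.png');w=grab('wrist','w6.png')
a=cv2.imread('pics/side0.png')
g=lambda i:cv2.cvtColor(i,cv2.COLOR_BGR2GRAY).astype(np.float32)
b=g(s[:,:,::-1]);a=g(a)
X0=np.array([.6448,-.0017,0]);ex=np.array([1,.007,0]);ey=np.array([-.007,1,0])
for yy in(.085,.105,-.105,-.09,-.07):
    c=proj(p,X0+ex*.01+ey*yy+[0,0,.032]); dd=proj(p,X0+ex*.01+ey*yy+[0,0,.042])-c
    x,y=np.round(c).astype(int)
    # track template by ECC-free LK
    q,st,e=cv2.calcOpticalFlowPyrLK(a.astype(np.uint8),b.astype(np.uint8),np.float32([[c]]),None,winSize=(11,11),maxLevel=1)
    d=q[0,0]-c; print(yy,c,'flow',d,'px/cm',dd,'lift mm',10*(d@dd)/(dd@dd))
o=np.zeros((560,800,3),np.uint8)
for k,i in enumerate((cv2.imread('pics/side0.png'),s[:,:,::-1])):
    o[:,400*k:400*k+400]=cv2.resize(i[175:245,200:250],(400,560),interpolation=cv2.INTER_CUBIC)
cv2.imwrite('pics/c6.png',o)
E
```

```text
time: 13.0
tcp_pos: [0.5765, -0.001, 0.0391]
tool_rot: [[1.0, 0.008, -0.006], [0.008, -1.0, 0.0], [-0.006, -0.0, -1.0]]
force: [-14.6, -0.1, 9.0]
grip_width: 0.27
grasp_force: 62.0
0.085 [222.771 222.22 ] flow [-0.358 -0.031] px/cm [-0.173 -2.805] lift mm 0.18849919266947787
0.105 [221.762 226.986] flow [-0.155 -1.298] px/cm [-0.18  -2.819] lift mm 4.62064827065374
-0.105 [231.213 182.34 ] flow [-0.066 -1.131] px/cm [-0.119 -2.67 ] lift mm 4.240230293063969
-0.09 [230.613 185.173] flow [-0.064 -1.238] px/cm [-0.122 -2.681] lift mm 4.620158772108242
-0.07 [229.797 189.027] flow [-0.211 -0.862] px/cm [-0.127 -2.696] lift mm 3.2292786144033143
```

View pics/c6.png

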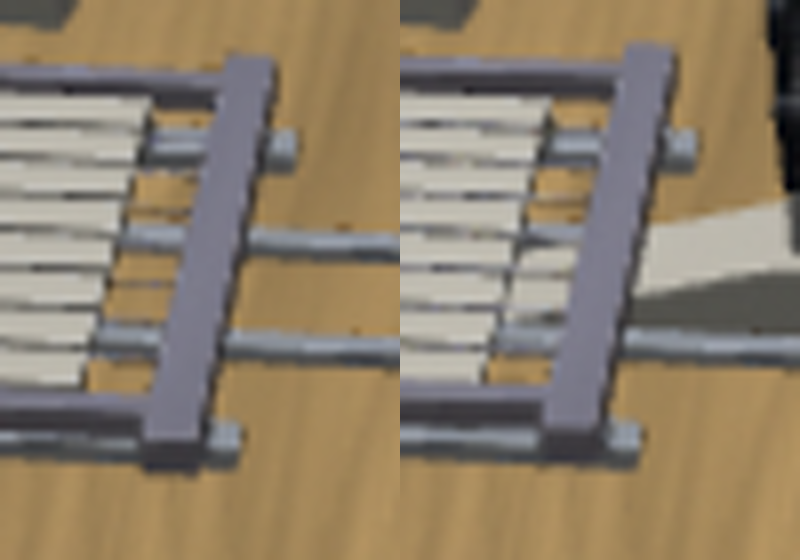

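The right half shows the bar about 10 px higher at 8x zoom, so the lift is roughly 5 mm. I'll advance slightly and relieve the pitch.

```bash
python3 -m creep '[[1.5,0,-0.2,0,0.3,0,1],[2,0,0,0,0,0,1],[0,0,0,0,0,0,1],[0,0,0,0,0,0,1],[0,0,0,0,0,0,1]]'
cat > lift.py <<'E'
from h import *
p=eyes.camera_params('side');s=eyes.grab_frame('side')
g=lambda i:cv2.cvtColor(i,cv2.COLOR_BGR2GRAY)
b=g(s[:,:,::-1]);a=g(cv2.imread('pics/side0.png'))
L=[]
for yy in(.1,.105,.11,-.085,-.095,-.105,-.11):
    X=np.array([.655,-.0017+yy,.032]);c=proj(p,X);dd=proj(p,X+[0,0,.01])-c
    q,st,e=cv2.calcOpticalFlowPyrLK(a,b,np.float32([[c]]),None,winSize=(11,11),maxLevel=1)
    L.append(round(float(10*((q[0,0]-c)@dd)/(dd@dd)),1))
print(L,np.median(L))
s=observe();print(s['tcp_pos'],s['tool_rot'][:,2],s['force'],s['ft_torque'])
E
python3 lift.py
```

```text
time: 13.6
tcp_pos: [0.5808, -0.001, 0.0391]
tool_rot: [[1.0, 0.008, 0.0], [0.008, -1.0, 0.0], [0.0, -0.0, -1.0]]
force: [-9.7, 0.8, 0.4]
grip_width: 0.267
grasp_force: 61.0
[5.8, 6.3, 5.0, 6.0, 5.9, 5.0, 4.7] 5.8
[ 0.58076703 -0.00101774  0.0391608 ] [ 3.48602759e-04  2.46351752e-04 -9.99999909e-01] [-9.37063522 -1.15523727  2.12529413] [-0.00208984  1.75367797 -0.02155627]
```

```bash
python3 -m creep '[[0,0,0.2,0,0,0,1],[0,0,0,0,0,0,1],[0,0,0,0,0,0,1],[0,0,0,0,0,0,1],[0,0,0,0,0,0,1]]'
python3 lift.py; python3 -c "
from h import *
grab('wrist','w7.png')"
```

```text
time: 14.15
tcp_pos: [0.5808, -0.001, 0.0391]
tool_rot: [[1.0, 0.008, 0.0], [0.008, -1.0, 0.0], [0.0, -0.0, -1.0]]
force: [-11.1, 0.9, 5.5]
grip_width: 0.274
grasp_force: 61.7
[5.8, 6.3, 5.1, 5.8, 5.7, 4.4, 3.7] 5.7
[ 0.58075314 -0.00099251  0.03911386] [ 3.69019471e-04  2.71821522e-04 -9.99999895e-01] [-10.98555824   0.04589291   4.95624283] [-0.06728006  1.89477424 -0.03796286]
```

View pics/w7.png

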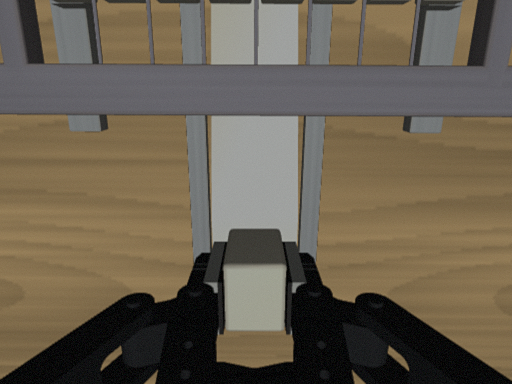

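The picture shows the wedge centred between the rails (columns 210–298), with its ramp under the bar (rows 65–115) and the gripper clear of the bar. Handing in.

```bash
python3 -c "
from cell import order
print(order.sign_off())"
```

```text
the job is handed in; nothing more can be done
None
```

I handed the job in at about 14 s: the gripper still holds the wedge, pressed flat on the bench between the rails, and it carries the front bar about 6 mm up (5.7 mm by the side camera).

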